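# Park the spring bolt of a display-counter header panel on its stop pin

### The arm

A 6-joint arm with a two-finger parallel gripper is mounted at the origin on the work surface. World frame = base frame: x ahead of the robot, y to its left, z up, the work surface at z = 0. Lengths are in m, angles in rad, forces in N, time in s.
With the tool pointing down it reaches from about 0.375 to 0.975 m from the base axis. Payload 3.8 kg.
Tool frame: the origin (TCP) lies midway between the tips of the shut fingers; the grasp point (between the pads) lies 19 mm behind it; x points along the fingers, y is the direction in which the jaws open and shut, and the axes are right-handed (so a half turn about x gives the same grasp; the last joint's range is limited). The gripper opens to 88 mm and grips with 3 to 60 N. Pads are 18 mm wide; open, the fingers measure 123 mm over their backs; the gripper's body (75 mm by 187 mm) begins 45 mm behind the grasp point.
Start: joints at [-1.209, 0.264, 1.604, -0, 1.274, -0.037], TCP at [0.262, -0.622, 0.239] pointing down, gripper open.
Joint ranges: [-2.63, 2.63], [-0.94, 2.18], [0.31, 2.57], [-1.31, 4.45], [0, 2.66], [-2.55, 2.55]. Speed limits (rad/s): [2.57, 2.57, 3.14, 3.14, 3.14, 3.14].

### API

Orientations are given as a rotation vector (axis times angle).
In Python, from cell import manip, inverse_kinematics, cams, order gives the robot as it stands. Calls block until the motion is done:
- manip.move_pose(position, orientation): joint-space move of the TCP to a pose.
- manip.move_linear(position, rate=0.15, rot=None): straight line of the TCP; rot=None keeps the orientation; rate is the mean speed in m/s.
- manip.set_joints(angles): joint-space move.
- manip.set_gripper(opening, force=None): finger opening in m; force is the grip in N (None keeps the last); returns when the fingers have stopped.
- manip.dwell(seconds).
- inverse_kinematics(position, orientation): joint angles nearest the present ones, or None.
- manip.state(): the state.
- cams.capture(name): name is "scene" or "top" or "wrist"; returns a dict with "image" (400x640x3 uint8, blue, green, red), "z_map" (400x640 float32, m along the optical axis (not along the pixel's ray), 0 where there is no reading), "intrinsics" (3x3 intrinsics, pixels), "position" and "orientation" of the camera in the world; the wrist camera has in their place "T_tool_cam" (4x4, takes a point from camera to tool coordinates, whose origin is the TCP and whose axes are the tool frame's). Camera axes: x right, y down, z forward; pixel columns grow to the right and rows downward; lengths in m; the calibration is good to about 2 mm. A picture is of the moment at which its call begins: read the wrist's pose just before it.
A pose or a line that the arm cannot do raises manip.IKError and nothing moves.
- order.close_job(): hands the job in, once; it reports no verdict.
The state is a dict: "clock": time; "joint_pos": joint angles; "joint_velocities": joint speeds; "tau": joint torques, N m; "tool_pos": TCP position; "tcp_rot": TCP orientation; "contact_force": force on the tool from outside, world axes, zero at the start; "moment": the same for the moment, N m; "gripper_width": finger opening in m.
Only numpy, scipy, OpenCV 4.12 (cv2) and the standard library are available. Lean on these libraries where they do the work, as an engineer would, in place of code of your own. Each camera call takes 0.05 s, during which the arm holds its last target. There are 200 camera calls.

### The job

Get the white header panel ready for hanging: park the spring bolt that has the flat upright thumb plate. With a fingertip push its thumb plate back (the way that draws the bolt in) all or nearly all of its travel, then let it go, so that it springs part of the way out again, comes to rest against its stop pin at mid position and stays there. Only push, do not squeeze or ram it; leave the bolt with the round knob fully out and everything else where it is.

Things in the scene. Friction and masses are not known exactly. Their poses are not given: they have to be found in the camera images.
- panel: White painted steel header panel lying flat, fixed on the bench: 240 mm (own x) by 460 mm (own y), 20 mm thick, with a 70 by 130 mm window in its middle. Origin: centre of its underside. Both bolt units are fixed on it, one on its +y half, one on its -y half (which is which varies), both pointing to panel +x.
- plate_unit: Bolt unit to operate: fixed steel channel 150 mm long (own x), 60 wide, rails 18 high. Origin: centre of its underside, 20 mm above the bench. The bolt rod leaves the +x end through a block 22 mm high, inner face at x = +65. The carriage (44 mm wide, top at z = 18, at x = 5 to 50 when the bolt is out) carries the thumb plate. A fingertip at z = 23 mm or more clears carriage, rails and pin.
- plate_slide (a joint): Travel of that carriage, m: 0 = bolt fully out (start, held by its spring); grows as it is pushed to the unit's -x; 0.05 = fully back, meeting a soft rubber buffer (2 N per mm, up to 0.058). Spring 3 N at 0, 7 N at 0.05, plus drag of 25 N per m/s. Let go, it springs back at once; once pushed beyond 0.028 the stop pin is up and it comes to rest on it at 0.028.
- plate_tab (a point): Middle of the top edge of the thumb plate: upright aluminium plate 40 mm wide (unit y), 6 mm thick (unit x), 26 mm high above the carriage; top edge 64 mm above the bench. 11 mm to +x of the unit's origin at travel 0; moves with the carriage. Push on its +x face towards the unit's -x; between that face and the end block 51 mm are free above the carriage for a fingertip.
- plate_pin (a joint): Stop pin of plate_unit, m: about 0 = held down under the carriage (start), 0.0095 = sprung up. It pops up by itself when the carriage has gone back past it (travel 0.028). Pressing it down afterwards would let the bolt out again.
- plate_pin_top (a point): Top of that stop pin, a round brass pin 8 mm in diameter at x = +26, y = +14 mm in the unit's frame; raised, its top is 15 mm above the unit's underside, lower than the carriage's top.
- knob_unit: The other bolt unit, to be left alone: the same in all sizes, but its carriage carries a round knob instead of a plate. Origin: centre of its underside.
- knob_slide (a joint): Travel of the knob unit's carriage, m, 0 = bolt fully out; must stay there.
- knob_tab (a point): Centre of the top of that round knob, 28 mm in diameter, 64 mm above the bench.
- tape: Bystander: roll of green masking tape, 68 mm in diameter, 24 mm high, lying on the panel between the two bolt units near its -x edge. Origin: centre of its underside.
- carton: Bystander: small cardboard box 120 x 80 x 45 mm on the bench beside the panel. Origin: centre of its underside.
- driver: Bystander: screwdriver lying on the bench beside the panel. Origin: under its middle.
- castor: Bystander: small furniture castor, 60 mm high, standing on its 50 mm square plate on the panel between the two bolt units near its +x edge (top 80 mm above the bench). Origin: centre of its underside.
Not all that is in view belongs to the job. Leave any orange look-alike of the plate_unit alone.

How it is judged:
By the outcome, as a careful person would: the job done as asked, in the order asked, and still so for the second after the job is handed in, with the robot touching nothing.
It also fails if it takes over 32 s, if anything falls off the work surface, if the arm or the gripper's body presses on something with over 40 N, if the wrist force passes 120 N, or if a joint passes its speed limit or range.

## Working session

There is one attempt and no reset: what is moved stays moved. The work goes in short steps, each a Python script; the robot and the scene stay as the last script left them, time stands still between calls to the robot, and variables do not carry over. Pictures are saved under pics/ and viewed, about 8 in all and at most 12, crops included, and the job is handed in when it is done.

```bash
mkdir -p pics; ls
cat > h.py <<'E'
import numpy as np, cv2
from scipy.spatial.transform import Rotation as R
from cell import manip, inverse_kinematics, cams, order
def rot(o):
    o=np.array(o,float)
    return o if o.shape==(3,3) else (R.from_rotvec(o).as_matrix() if o.size==3 else R.from_quat(o).as_matrix())
def shot(name):
    s=manip.state(); c=cams.capture(name)
    if 'T_tool_cam' in c:
        T=np.eye(4);T[:3,:3]=rot(s['tcp_rot']);T[:3,3]=s['tool_pos'];T=T@c['T_tool_cam'];c['Rw'],c['p']=T[:3,:3],T[:3,3]
    else: c['Rw'],c['p']=rot(c['orientation']),np.array(c['position'])
    return c
def cloud(c):
    v,u=np.mgrid[:400,:640]; d=np.stack([u,v,np.ones_like(u)],-1)@np.linalg.inv(c['intrinsics']).T
    return (d*c['z_map'][...,None])@c['Rw'].T+c['p']
def ray(c,u,v,z):
    d=c['Rw']@np.linalg.inv(c['intrinsics'])@[u,v,1.]; return c['p']+d*(z-c['p'][2])/d[2]
E
python3 - <<'E'
from h import *
for n in('scene','top'):
    c=shot(n); cv2.imwrite(f'pics/{n}0.png',c['image']); print(n,c['p'],c['orientation'],c['intrinsics'][0,0])
print(manip.state())
E
```

```text
pics
scene [0.84447166 0.38870778 0.81999967] [-0.67933257 -2.82319908  0.79290634] 367.1285884438201
top [ 0.44297924 -0.0122898   1.11630775] [-2.17210537  2.1129468  -0.17834653] 373.08599180839633
{'clock': 0.1, 'joint_pos': array([-1.20889753e+00,  2.64668461e-01,  1.60520405e+00, -1.74237539e-06,
        1.27371068e+00, -3.68721679e-02]), 'joint_velocities': array([ 1.66358250e-05, -7.65762709e-04, -1.29567460e-03, -1.80854691e-04,
       -1.93985909e-03,  7.39998099e-04]), 'tau': array([-5.59107211e-04, -5.03620362e+01, -3.58071649e+01,  7.30347494e-02,
        2.33458582e-02, -5.96036875e-05]), 'tool_pos': array([ 0.26188481, -0.62144243,  0.23753685]), 'tcp_rot': array([ 2.00283544,  0.40678793, -2.003497  ]), 'contact_force': array([ 1.17529903, -0.48319053, -0.36923   ]), 'moment': array([ 0.03725151, -0.02212413,  0.00045167]), 'gripper_width': 0.08770881801644265}
```

View pics/top0.png

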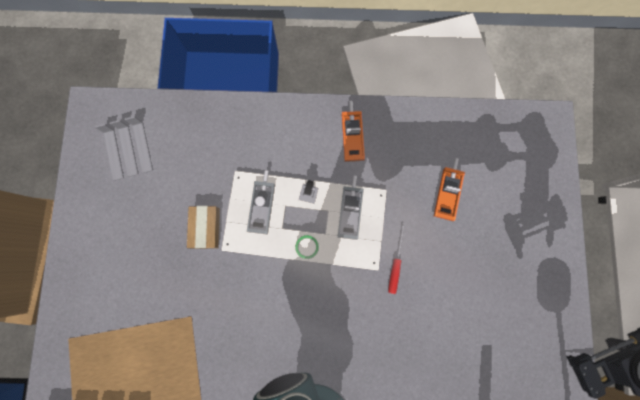

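View pics/scene0.png

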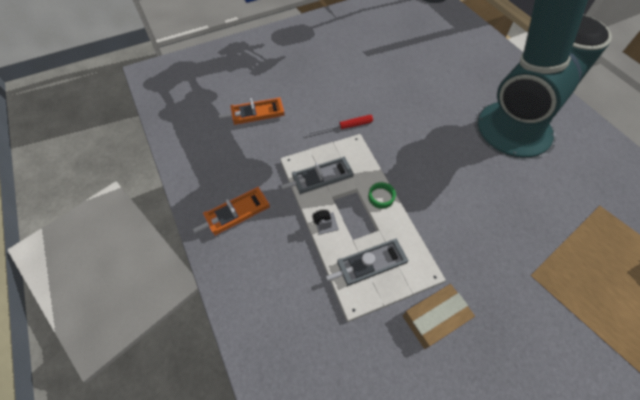

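The top view shows four bolt-like units:
- grey on the panel at (352,210)
- grey on the panel with a round knob at (260,205)
- orange at (353,137)
- orange at (449,193)

The grey unit at (352,210) has the upright plate, so it fits the description. I'll measure it and confirm it in a crop.

Run:
```python
from h import *
tiles=[]
for n,(u0,u1,v0,v1) in dict(top=(220,400,150,285),scene=(270,450,130,265)).items():
    c=shot(n); im=c['image']; tiles.append(cv2.resize(im[v0:v1,u0:u1],(720,540) if 0 else (400,300),interpolation=cv2.INTER_CUBIC))
    P=cloud(c); hsv=cv2.cvtColor(im,cv2.COLOR_BGR2HSV)
    roi=np.zeros((400,640),bool); roi[v0:v1,u0:u1]=1
    w=roi&(P[...,2]>.012)&(P[...,2]<.028)&(hsv[...,1]<40)&(hsv[...,2]>130)
    w=cv2.morphologyEx(w.astype(np.uint8),cv2.MORPH_OPEN,np.ones((3,3)))
    v,u=np.nonzero(w); q=np.array([ray(c,a,b,.02)[:2] for a,b in zip(u,v)],np.float32)
    r=cv2.minAreaRect(q); b=cv2.boxPoints(r); print(n,'rect',r, 'zmed',np.median(P[v,u,2]))
    t=roi&(P[...,2]>.05)&(P[...,2]<.085)
    k,lab,st,ce=cv2.connectedComponentsWithStats(t.astype(np.uint8))
    for i in range(1,k):
        if st[i,4]>4: print(' tall',ce[i].round(1),st[i,4],np.median(P[lab==i],0).round(4),P[lab==i].max(0).round(3))
cv2.imwrite('pics/crop1.png',np.hstack(tiles))
```

```text
top rect ((0.5651146173477173, 0.03980037569999695), (0.460050106048584, 0.23957863450050354), 84.38319396972656) zmed 0.02090927821564914
 tall [308.6 187.8] 142 [0.6493 0.0292 0.0744] [0.674 0.049 0.083]
 tall [259.8 201.3] 78 [0.609  0.1681 0.0642] [0.622 0.182 0.069]
 tall [351.3 207.7] 39 [ 0.5969 -0.0932  0.064 ] [ 0.602 -0.075  0.068]
scene rect ((0.5668112635612488, 0.02092522382736206), (0.41864508390426636, 0.23947873711585999), 84.36309051513672) zmed 0.01952624929006408
 tall [318.3 169.6] 53 [ 0.6024 -0.088   0.062 ] [ 0.606 -0.072  0.066]
 tall [321.2 216.4] 245 [0.6591 0.0376 0.0703] [0.679 0.051 0.083]
 tall [367.9 258.3] 134 [0.6136 0.1722 0.0636] [0.626 0.184 0.067]
```

View pics/crop1.png

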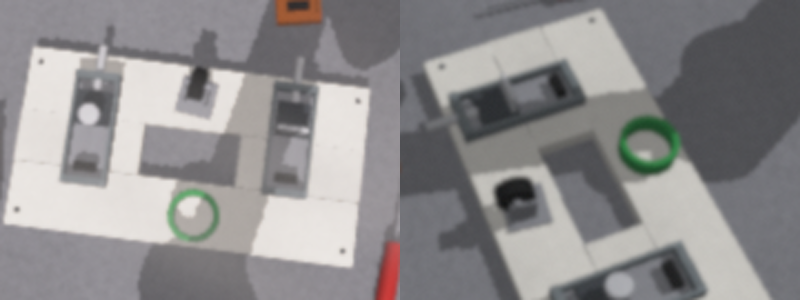

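The crop confirms it: the right grey unit in the top view, upper left in the scene view, has a thin upright plate, and the other has the round knob. The panel measures 460 x 240 mm, yaw about -5.6°. The two views disagree by about 6 mm on the plate, so I'll go above it with the gripper shut and look from close by.

```bash
cat >> h.py <<'E'
def down(yaw,flip=False):
    y=np.array([-np.sin(yaw),np.cos(yaw),0])*(-1 if flip else 1); x=np.array([0,0,-1.])
    return R.from_matrix(np.stack([x,y,np.cross(x,y)],1)).as_rotvec()
E
python3 - <<'E'
from h import *
yaw=np.radians(-5.6); ux=np.array([np.cos(yaw),np.sin(yaw),0])
manip.set_gripper(0.0,10)
p=np.array([.599,-.09,0])+.025*ux; p[2]=.22
j0=manip.state()['joint_pos']
for f in(0,1):
    j=inverse_kinematics(p,down(yaw,f)); print(f,None if j is None else np.round(j,2))
f=min((0,1),key=lambda f:np.inf if (j:=inverse_kinematics(p,down(yaw,f))) is None else abs(j-j0).max())
manip.move_pose(p,down(yaw,f)); print(f)
s=manip.state(); print(s['clock'],s['tool_pos'],s['contact_force'])
c=shot('wrist'); cv2.imwrite('pics/w1.png',c['image'])
import pickle; pickle.dump(c,open('w1.pkl','wb'))
P=cloud(c); hz=c['z_map']>0
t=hz&(P[...,2]>.056)&(P[...,2]<.072)
k,lab,st,ce=cv2.connectedComponentsWithStats(t.astype(np.uint8))
for i in range(1,k):
    if st[i,4]>60:
        q=P[lab==i]; r=cv2.minAreaRect(q[:,:2].astype(np.float32)); print(ce[i].round(),st[i,4],np.median(q,0).round(4),r)
E
```

```text
0 [-0.19  0.19  1.72 -0.    1.22 -1.66]
1 [-0.19  0.19  1.72 -0.    1.22  1.48]
1
3.7917 [ 0.62386064 -0.09325687  0.22007537] [ 0.26164653 -0.23630744  0.00188051]
[632. 101.] 113 [ 0.6693 -0.3703  0.0613] ((0.6688982248306274, -0.37451663613319397), (0.01642400398850441, 0.005925620906054974), 76.88970947265625)
[196. 157.] 613 [0.6573 0.0202 0.0641] ((0.6557485461235046, 0.026262316852808), (0.025721730664372444, 0.043654706329107285), 78.80089569091797)
[327. 203.] 332 [ 0.6021 -0.0935  0.065 ] ((0.6012440323829651, -0.09352518618106842), (0.0391215942800045, 0.005937681533396244), 84.923095703125)
[ 60. 217.] 771 [0.613 0.166 0.065] ((0.6119016408920288, 0.16885535418987274), (0.02678811177611351, 0.027752822265028954), 45.15342330932617)
```

View pics/w1.png

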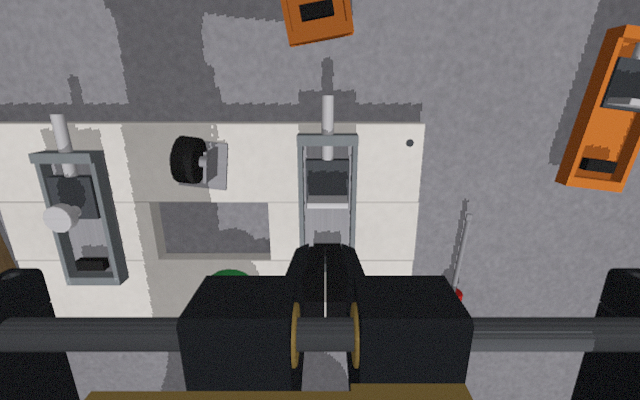

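The wrist view shows the plate's top edge at pixel (327,203). It sits at (0.6013, -0.0935, 0.065) and measures 39 x 6 mm, which matches the plate. The gap in front of it is free, so I'll descend into it and push while checking force.

Run:
```python
from h import *
yaw=np.radians(-5.4); ux=np.array([np.cos(yaw),np.sin(yaw),0]); c0=np.array([.6013,-.0935,0])
at=lambda d,z:c0+d*ux+[0,0,z]
def say(t):
    s=manip.state(); f=s['contact_force']@ux; print(t,round(s['clock'],2),'d=%.1f'%(1e3*(s['tool_pos']-c0)@ux),'z=%.1f'%(1e3*s['tool_pos'][2]),'Fx=%.2f'%f,s['contact_force'].round(2)); return f
manip.move_linear(at(.028,.10),.12)
manip.move_linear(at(.028,.051),.08); f0=say('down')
for d in(.018,.008,-.01,-.026):
    manip.move_linear(at(d,.051),.03); f=say('push')-f0
    if d<0.01 and not .5<f<15: print('unexpected'); break
```

```text
down 5.75 d=28.1 z=50.8 Fx=-0.04 [-0.07 -0.31 -0.26]
push 6.23 d=17.9 z=51.3 Fx=0.69 [ 0.64 -0.54 -0.13]
push 6.72 d=8.5 z=51.3 Fx=2.95 [ 2.94 -0.19 -0.78]
push 7.47 d=-9.3 z=51.3 Fx=5.12 [ 5.19  0.45 -1.33]
push 8.15 d=-25.1 z=51.3 Fx=5.98 [ 6.09  0.82 -2.98]
```

Contact is near d = 12 mm, as predicted. I'll continue in small steps until the buffer just shows, then back off.

Run:
```python
from h import *
yaw=np.radians(-5.4); ux=np.array([np.cos(yaw),np.sin(yaw),0]); c0=np.array([.6013,-.0935,0])
at=lambda d,z:c0+d*ux+[0,0,z]
def say(t):
    s=manip.state(); f=s['contact_force']@ux; print(t,round(s['clock'],2),'d=%.1f'%(1e3*(s['tool_pos']-c0)@ux),'Fx=%.2f'%f,s['contact_force'].round(2)); return f
for d in(-.034,-.036,-.0375,-.039,-.0405,-.042):
    manip.move_linear(at(d,.051),.03); manip.dwell(.1)
    if say('push')>8.8: break
manip.move_linear(at(.010-.012,.051),.08); say('back')
manip.move_linear(at(.010,.051),.08); say('back')
manip.move_linear(at(.010,.10),.12)
manip.move_linear(at(.0,.22),.15); manip.dwell(.3); say('up')
c=shot('wrist'); cv2.imwrite('pics/w2.png',c['image'][80:330,160:480]);P=cloud(c)
t=(c['z_map']>0)&(P[...,2]>.056)&(P[...,2]<.072)
k,lab,st,ce=cv2.connectedComponentsWithStats(t.astype(np.uint8))
for i in range(1,k):
    if st[i,4]>60:
        q=P[lab==i]; r=cv2.minAreaRect(q[:,:2].astype(np.float32)); print(ce[i].round(),st[i,4],r,'d=%.1f'%(1e3*(np.r_[r[0],0]-c0)@ux))
```

```text
push 8.67 d=-32.8 Fx=7.29 [ 7.36  0.37 -3.59]
push 9.02 d=-34.7 Fx=7.21 [ 7.38  1.38 -2.8 ]
push 9.37 d=-36.1 Fx=6.83 [ 6.99  1.31 -3.24]
push 9.72 d=-37.5 Fx=7.54 [ 7.59  0.18 -4.38]
push 10.07 d=-38.4 Fx=10.57 [10.6  -0.22 -5.19]
back 10.7 d=-3.3 Fx=-0.50 [-0.47  0.37 -0.04]
back 11.0 d=10.0 Fx=-0.12 [-0.1   0.2  -0.03]
up 12.81 d=-0.4 Fx=0.65 [0.72 0.72 0.65]
[635.  74.] 73 ((0.6693307757377625, -0.3717251121997833), (0.010004410520195961, 0.005642841104418039), 78.20507049560547) d=93.9
[191. 133.] 677 ((0.6557350754737854, 0.028921136632561684), (0.030723238363862038, 0.04420921579003334), 72.35753631591797) d=42.7
[ 51. 195.] 825 ((0.6120680570602417, 0.1690557599067688), (0.027660636231303215, 0.02678985707461834), 79.49337005615234) d=-14.0
[325. 208.] 352 ((0.5736185312271118, -0.09057866036891937), (0.03966997563838959, 0.00619498360902071), 84.82556915283203) d=-27.8
```

View pics/w2.png

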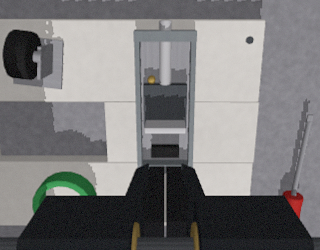

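The plate now rests 27.8 mm back (stop at 28 mm). The brass pin shows at crop pixel (152,81), just ahead of the carriage. The knob hasn't moved: (0.6121, 0.1691) now, (0.6119, 0.1689) before. The robot is clear, so I'll hand in.

Run:
```python
from h import *
order.close_job(); print(manip.state()['clock'])
```

```text
the job is handed in; nothing more can be done
the job is handed in; nothing more can be done
```

The plate bolt is parked at mid position against its raised stop pin, and the job is handed in, at about 13 s of the 32 s allowed.

- **Push:** I pushed the thumb plate back with the shut fingertips until the rubber buffer just answered, at about 50 mm of travel and 10.6 N. Then I backed off, and the carriage sprang out by itself.
- **Final check:** in the last wrist view, the plate rests 27.8 mm back (stop is at 28 mm), and the brass pin shows in front of the carriage.
- **Other items:** the knob is within 0.3 mm of where it was, so that bolt is still out. In that view the castor, tape and driver look undisturbed. I didn't look at the carton again, but the arm didn't go near it.
- **Disagreement:** the scene and top cameras differed by about 6 mm on the plate's position. I used the close wrist view, and the contact force agreed with it. No check failed.

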